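# Swing the bench magnifier over the red stone and light it

## Task

With a fingertip, gently push the magnifier's orange arm round until its lens is centred over the dish with the red stone, so that seen from straight above the whole dish lies inside the black lens ring, and leave it there. Then press the yellow lamp button on the grey box fully down and back away. Do not pinch or lift anything, and leave the dishes and the other things on the bench where they are.

Things in the scene. Friction and masses are not known exactly. Their poses are not given: they have to be found in the camera images.
- stand: Foot of the swing-arm magnifier, fixed to the bench: dark steel disc 100 mm across with a steel column; origin at the underside's centre, straight below the arm's pivot; x and y level, z up. At joint value 0 the arm points along the stand's -x axis. A black hub, 38 mm across, tops the column, its top at 125 mm; it is the highest part.
- swing (a joint): Turn of the magnifier's arm about the upright pivot, rad; grows anticlockwise seen from above, range -1.25 to 1.25. It turns with light friction (about 1.5 N on the bar at 100 mm from the pivot) and stays where it is left, without coasting.
- bar (a point): Point on the middle line of the magnifier's orange arm, 120 mm from the pivot, 110 mm above the bench: a good place to push. The arm is a straight level bar, 16 mm wide and 14 mm high, running out from the pivot, free from 20 mm to 170 mm from the pivot, where the lens ring begins.
- lens (a point): Centre of the magnifier's lens, on the arm's middle line 220 mm from the pivot and 110 mm above the bench. The lens sits in a black ring of 100 mm outer and about 84 mm inner diameter, 14 mm high.
- dish_red: The target: small loose white round dish, 52 mm across at the rim, 14 mm high, with a red cut stone (24 mm wide, fixed in it). Origin at the underside's centre. It stands on the bench under the path of the lens, about 220 mm from the pivot (within 6 mm).
- dish_green: Same dish with a green stone; not to be disturbed.
- dish_blue: Same dish with a blue stone; not to be disturbed.
- lamp_box: Grey lamp control box, fixed, 70 x 70 mm and 90 mm high, with the yellow lamp button in the middle of its top; origin at the underside's centre. It may stand on the left or the right of the magnifier.
- lamp_button (a joint): Travel of the lamp button, m: 0 is up, 0.006 fully down, straight down; about 5 N presses it fully; it springs back up.
- lamp_button_top (a point): Middle of the top face of the yellow round button (24 mm across), facing up, 112 mm above the bench when not pressed.
- slide_box: Loose open clear box of white slides, 70 x 75 mm, 60 mm high; origin at the underside's centre. Bystander.
- can: Loose red drink can, 66 mm across, 115 mm high; origin at the underside's centre. Bystander.
- screwdriver: Loose screwdriver with orange handle, 170 mm long, lying on the bench. Bystander.
- wax_block: Loose white block 50 x 28 x 18 mm; origin at the underside's centre. Bystander.
- jar: Loose small amber jar, 44 mm across, 50 mm high; origin at the underside's centre. Bystander.

How it is judged:
By the outcome, as a careful person would: the job done as asked, in the order asked, and still so for the second after the job is handed in, with the robot touching nothing.
It also fails if it takes over 43 s, if anything falls off the work surface, if the arm or the gripper's body presses on something with over 40 N, if the wrist force passes 120 N, or if a joint passes its speed limit or range.

## Robot

A 7-joint arm with a two-finger parallel gripper is mounted at the origin on the work surface. World frame = base frame: x ahead of the robot, y to its left, z up, the work surface at z = 0. Lengths are in m, angles in rad, forces in N, time in s.
With the tool pointing down it reaches from about 0.425 to 0.875 m from the base axis. Payload 4.7 kg.
Tool frame: the origin (TCP) lies on the centre line of the jaws, within the pads' length; the fingertips stand 14 mm ahead of it and the grasp point (between the pads) lies 5 mm behind it; z points along the fingers, y is the line along which they close (so a half turn about z gives the same grasp; the last joint's range is limited). The gripper opens to 87 mm and grips with 3 to 60 N. Pads are 19 mm wide; open, the fingers measure 117 mm over their backs; the gripper's body (75 mm by 190 mm) begins 51 mm behind the grasp point.
Start: joints at [1.17, 0.321, -0.07, 1.45, 0.023, 1.371, -0.057], TCP at [0.262, -0.595, 0.198] pointing down, gripper open.
Joint ranges: [-2.86, 2.86], [-0.3, 2.09], [-1.38, 1.24], [0.06, 2.45], [-1.56, 4.7], [0.09, 2.05], [-2.69, 2.69]. Speed limits (rad/s): [2.57, 2.57, 3.14, 3.14, 3.14, 3.14, 3.14].

## Interface

Orientations are given as a rotation vector (axis times angle).
In Python, from bench import ctrl gives the robot as it stands.
- The arm moves only by the tool send_rows, never from a script. Its argument "steps" is a list of rows, each an object of numbers: "tx", "ty", "tz": the shift along the tool's x, y, z in units of 60 mm (1.0 is 60 mm); "turn": the turn about the tool's z in units of 8 degrees (1.0 is 8 degrees); "grip": the opening, from 0 (shut) to 1 (fully open). A call has 1 to 12 rows; each row shifts and turns the commanded pose from where the row before left it, along the tool's axes as they then stand; what a row does not reach is not made up. A row lasts 1/8 s, in which the tool goes at most 62.5 mm and 10.7 degrees, less where a joint would pass 70% of its speed; a pose out of reach is approached as far as the arm can. A call is refused whole if a number of a shift passes 1 or a number of a turn 1, either way. A call with a gripper value outside its range is refused whole. The fingers move at their own pace and stop on an object; "newtons" is the grip in N (left out, the last holds). Time passes only in rows, so rows that do not move let the fingers close. It gives the time, the measured TCP pose, the force, the opening and the grip force at its end, in the units of the state.
- ctrl.get_state(): the state, without advancing time (a new reading comes with each control period).
- ctrl.get_image(name): name is "scene" or "top" or "wrist"; returns a dict with "pixels" (420x560x3 uint8, red, green, blue), "K" (3x3 intrinsics, pixels), "cam_to_world" (4x4, takes a point from camera to world coordinates); the wrist camera has in their place "T_tool_cam" (4x4, takes a point from camera to tool coordinates, whose origin is the TCP and whose axes are the flange's). Camera axes: x right, y down, z forward; pixel columns grow to the right and rows downward; lengths in m; the calibration is good to about 2 mm. A picture is of the moment at which its call begins: read the wrist's pose just before it. There is no depth.
- ctrl.close_job(): hands the job in; it is judged then, once.
The state is a dict: "time": time; "joint_positions": joint angles; "qd": joint speeds; "joint_torque": joint torques, N m; "position": TCP position; "tool_rot": TCP orientation; "ft_force": force on the tool from outside, world axes, zero at the start; "torque": the same for the moment, N m; "grip_width": opening from 0.0 (shut) to 1.0 (fully open); "grip_force": force on a finger pad.
Only numpy, scipy, OpenCV 4.12 (cv2) and the standard library are available. Lean on these libraries where they do the work, as an engineer would, in place of code of your own. Each camera call takes 0.05 s, during which the arm holds its last target. There are 200 camera calls.

## Working session

There is one attempt and no reset: what is moved stays moved. The work goes in short steps, Python scripts to look and compute and a tool call to move; the robot and the scene stay as the last step left them, time stands still between calls to the robot, and variables do not carry over. Pictures are saved under pics/ and viewed, at most 10 in all, crops included, and the job is handed in when it is done.

Besides the shell and the picture viewer there is one more tool, called after "Emit:" as a command line: name --argument value ..., lists and objects as JSON in quotes. send_rows: Moves the arm, as the interface text tells. Its arguments: {"type":"object","properties":{"steps":{"type":"array"},"newtons":{"type":"number"}},"required":["steps"]}

```bash
mkdir -p pics; python3 - <<'E'
from bench import ctrl
import cv2,numpy as np
for n in ("top","scene"):
    d=ctrl.get_image(n); cv2.imwrite(f"pics/{n}0.png",d["pixels"][:,:,::-1])
    np.savez(f"{n}0.npz",**d); print(n,np.round(d["K"],1).tolist(),np.round(d["cam_to_world"],3).tolist())
s=ctrl.get_state(); print(s)
E
```

```text
top [[531.9, 0.0, 269.6], [0.0, 531.9, 208.0], [0.0, 0.0, 1.0]] [[-0.008, -0.995, 0.102, 0.443], [-1.0, 0.008, 0.005, 0.01], [-0.005, -0.102, -0.995, 1.268], [0.0, 0.0, 0.0, 1.0]]
scene [[538.2, 0.0, 289.3], [0.0, 538.2, 210.3], [0.0, 0.0, 1.0]] [[0.814, 0.478, -0.332, 0.989], [0.581, -0.674, 0.455, -0.593], [-0.006, -0.563, -0.826, 1.202], [0.0, 0.0, 0.0, 1.0]]
{'time': 0.1, 'joint_positions': array([ 1.17011964,  0.32171253, -0.07006187,  1.45153467,  0.02261991,
        1.37079435, -0.05691528]), 'qd': array([ 0.00094202, -0.00194268, -0.00069227, -0.00350575, -0.00078608,
        0.00049126, -0.0017335 ]), 'joint_torque': array([-5.76100920e-04, -4.92568660e+01, -4.05913275e-01, -3.13398743e+01,
       -6.39923522e-02,  3.94335121e-02,  5.27653151e-05]), 'position': array([ 0.2616626 , -0.59443303,  0.19690355]), 'tool_rot': array([-3.07271210e+00, -6.46531670e-01,  7.19454513e-04]), 'ft_force': array([-0.74982155,  0.86455314, -0.43078003]), 'torque': array([-0.0231073 , -0.05559516, -0.04284002]), 'grip_force': 0.0, 'grip_width': 0.9969602568273098}
```

View pics/top0.png

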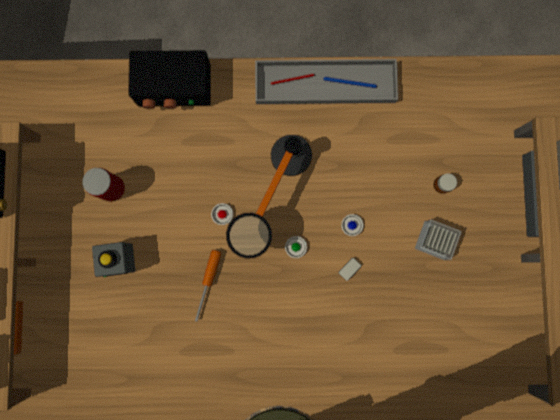

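View pics/scene0.png

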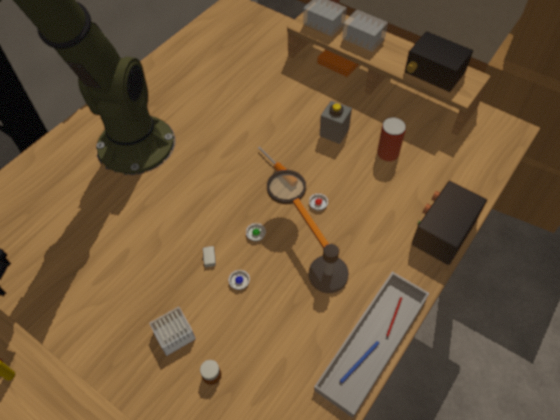

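The top view shows the hub at (293,146), the lens at (249,235) and the red dish at (222,213), so the arm must turn clockwise, towards +y. The yellow button is at (107,259).

```bash
cat > h.py <<'E'
import cv2,numpy as np
def ray(d,uv,z):
    T=d["cam_to_world"];r=T[:3,:3]@np.linalg.inv(d["K"])@np.array([uv[0],uv[1],1.]);o=T[:3,3]
    return o+r*(z-o[2])/r[2]
def blobs(d,lo,hi,minA=15):
    m=cv2.inRange(cv2.cvtColor(d["pixels"],cv2.COLOR_RGB2HSV),lo,hi)
    n,_,st,c=cv2.connectedComponentsWithStats(m)
    return [(c[i].round(1),st[i].tolist()) for i in range(1,n) if st[i,4]>=minA]
E
python3 - <<'E'
from h import *
for n in("top","scene"):
    d=np.load(n+"0.npz")
    for nm,lo,hi,z in(("yellow",(23,150,110),(35,255,255),.112),("red",(172,150,80),(180,255,255),.01),("red2",(0,170,80),(4,255,255),.01),("orange",(7,215,140),(16,255,255),.115),("dark",(0,0,0),(180,255,45),.118)):
        for c,s in blobs(d,lo,hi): print(n,nm,c,s,ray(d,c,z).round(3))
E
python3 - <<'E'
import cv2
for n,(x,y) in(("top",(190,120)),("scene",(230,160))):
    im=cv2.imread(f"pics/{n}0.png")[y:y+150,x:x+150]
    cv2.imwrite(f"pics/{n}c.png",im)
a=cv2.hconcat([cv2.imread(f"pics/{n}c.png") for n in("top","scene")])
cv2.imwrite("pics/c.png",cv2.resize(a,(800,400),interpolation=cv2.INTER_CUBIC)) 
E
```

```text
top yellow [104.7 258.9] [100, 254, 10, 11, 85] [0.454 0.373 0.112]
top red2 [292.2  78.7] [271, 74, 43, 10, 77] [ 0.889 -0.042  0.01 ]
top red2 [222. 214.] [218, 211, 8, 7, 31] [0.559 0.129 0.01 ]
top orange [273.9 183. ] [257, 152, 34, 63, 382] [0.616 0.005 0.115]
top orange [209.5 266.8] [203, 251, 14, 34, 182] [0.435 0.146 0.115]
top dark [35.4 29.7] [0, 0, 89, 60, 3922] [0.97  0.54  0.118]
top dark [108.7  43.4] [103, 41, 11, 8, 21] [0.936 0.374 0.118]
top dark [169.5  76. ] [127, 40, 84, 67, 4346] [0.859 0.236 0.118]
top dark [ 28.5 133.7] [20, 125, 20, 17, 93] [0.731 0.547 0.118]
top dark [526.5 134.6] [519, 131, 13, 6, 31] [ 0.719 -0.551  0.118]
top dark [295.1 152.7] [272, 136, 40, 39, 861] [ 0.683 -0.042  0.118]
top dark [  2.1 172.5] [0, 149, 6, 51, 253] [0.644 0.602 0.118]
top dark [525.3 159. ] [523, 155, 7, 9, 20] [ 0.664 -0.546  0.118]
top dark [116.1 188. ] [107, 175, 17, 25, 170] [0.608 0.35  0.118]
top dark [ 18.5 180.8] [17, 176, 4, 11, 24] [0.625 0.565 0.118]
top dark [  1.  212.8] [0, 210, 3, 7, 20] [0.555 0.6   0.118]
top dark [249.8 233.8] [227, 213, 45, 45, 32
[... 667 characters left out ...]
05  0.118]
scene yellow [336.5 106.1] [333, 103, 8, 7, 42] [0.454 0.373 0.112]
scene red2 [318.  201.6] [316, 200, 5, 5, 19] [0.558 0.131 0.01 ]
scene orange [279.4 166.1] [276, 164, 8, 5, 24] [0.452 0.103 0.115]
scene orange [309.6 222.1] [295, 200, 31, 45, 187] [0.613 0.005 0.115]
scene dark [100.1  80.7] [14, 0, 155, 174, 9740] [-0.164  0.057  0.118]
scene dark [439.4  60.7] [408, 32, 64, 59, 2325] [0.606 0.705 0.118]
scene dark [ 16.9 108.7] [0, 46, 47, 106, 2507] [-0.271 -0.158  0.118]
scene dark [443.9 244.6] [420, 204, 63, 60, 756] [0.904 0.133 0.118]
scene dark [  2.6 262.3] [0, 250, 9, 28, 147] [ 0.101 -0.494  0.118]
scene dark [  1.5 291.7] [0, 288, 5, 7, 24] [ 0.16  -0.543  0.118]
```

View pics/c.png

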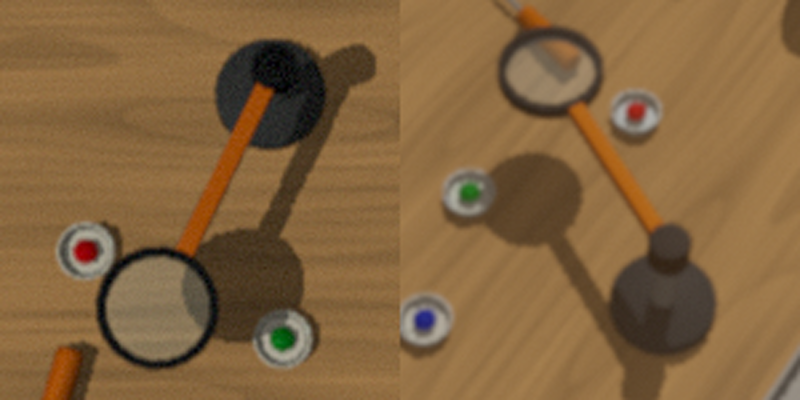

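The crop shows the hub top at top-view pixel (292.8,144.7), the foot disc at (291.2,155), the lens ring centre at (249.2,235.5) and the red stone at (222,214). Nothing stands between the arm and the red dish at bar height. Next I compute the geometry.

```bash
cat >> h.py <<'E'
def orange_line(d,box):
    x0,y0,x1,y1=box
    m=cv2.inRange(cv2.cvtColor(d["pixels"],cv2.COLOR_RGB2HSV),(6,200,120),(17,255,255))
    k=np.zeros_like(m);k[y0:y1,x0:x1]=m[y0:y1,x0:x1]
    ys,xs=np.nonzero(k)
    P=np.array([ray(d,(u,v),.117)[:2] for u,v in zip(xs,ys)])
    l=cv2.fitLine(P.astype(np.float32),cv2.DIST_HUBER,0,1e-4,1e-4).ravel()
    return l,P
E
python3 - <<'E'
from h import *
t=np.load("top0.npz");s=np.load("scene0.npz")
hub=ray(t,(292.8,144.7),.125);foot=ray(t,(291.2,155.2),.008);lens=ray(t,(249.2,235.5),.117)
hs=ray(s,(400,0),.1)
l,P=orange_line(t,(250,145,300,220));ls,_=orange_line(s,(290,198,330,248))
print("hub",hub.round(4),"foot",foot.round(4),"lens",lens.round(4),np.linalg.norm((lens-hub)[:2]))
print("line",l,ls)
red=(ray(t,(222,214),.012)+ray(s,(318,201.6),.012))/2
for pv in(hub,foot):
    a=lambda p:np.degrees(np.arctan2(*(p-pv)[:2][::-1]))
    print("red",red.round(4),np.linalg.norm((red-pv)[:2]),"ang red",a(red),"lens",a(lens))
E
```

```text
hub [ 0.699  -0.0369  0.125 ] foot [ 0.6995 -0.0375  0.008 ] lens [0.5016 0.0596 0.117 ] 0.2197474540957486
line [ 0.89831287 -0.4393563   0.61570305  0.00513114] [ 0.89631665 -0.4434145   0.61421007  0.00450607]
red [0.5584 0.1291 0.012 ] 0.21753591942119535 ang red 130.27130842569758 lens 153.94992446412618
red [0.5584 0.1291 0.012 ] 0.21832898713935514 ang red 130.27072815058517 lens 153.86662731605352
```

Emit:
send_rows --steps '[{"tx": 0.36, "ty": -0.28, "grip": 0}, {"tx": 0.36, "ty": -0.28, "grip": 0}, {"tx": 0.36, "ty": -0.28, "grip": 0}, {"tx": 0.36, "ty": -0.28, "grip": 0}, {"tx": 0.36, "ty": -0.28, "grip": 0}, {"tx": 0.36, "ty": -0.28, "grip": 0}, {"tx": 0.36, "ty": -0.28, "grip": 0}, {"tx": 0.36, "ty": -0.28, "grip": 0}, {"tx": 0.36, "ty": -0.28, "grip": 0}, {"tx": 0.36, "ty": -0.28, "grip": 0}, {"tx": 0.36, "ty": -0.28, "grip": 0}, {"tx": 0.36, "ty": -0.28, "grip": 0}]'

```text
validation failed for argument at $.st...
```

Emit:
send_rows --steps '[{"tx": 0.36, "ty": -0.28, "grip": 0}, {"tx": 0.36, "ty": -0.28, "grip": 0}, {"tx": 0.36, "ty": -0.28, "grip": 0}, {"tx": 0.36, "ty": -0.28, "grip": 0}, {"tx": 0.36, "ty": -0.28, "grip": 0}, {"tx": 0.36, "ty": -0.28, "grip": 0}, {"tx": 0.36, "ty": -0.28, "grip": 0}, {"tx": 0.36, "ty": -0.28, "grip": 0}, {"tx": 0.36, "ty": -0.28, "grip": 0}, {"tx": 0.36, "ty": -0.28, "grip": 0}, {"tx": 0.36, "ty": -0.28, "grip": 0}, {"tx": 0.36, "ty": -0.28, "grip": 0}]'

```text
validation failed for argument at $.st...
```

Emit:
send_rows --steps '[{"turn": -0.84, "grip": 0}, {"turn": -0.84, "grip": 0}, {"turn": -0.84, "grip": 0}, {"turn": -0.84, "grip": 0}, {"turn": -0.84, "grip": 0}, {"turn": -0.84, "grip": 0}, {"grip": 0}, {"grip": 0}]'

```text
validation failed for argument at $.st...
```

```bash
cat >> h.py <<'E'
from scipy.spatial.transform import Rotation as Ro
PV=np.array([.699,-.037])
def togo(s,goal):
    R=Ro.from_rotvec(s["tool_rot"]).as_matrix()
    return (R.T@(np.array(goal)-s["position"])/.06).round(3), np.degrees(np.arctan2(R[1,0],R[0,0])).round(2), R[:,2].round(4)
E
python3 - <<'E'
from h import *
from bench import ctrl
s=ctrl.get_state();print(s["time"],s["position"],s["grip_width"],s["ft_force"])
a=np.radians(153.9);u=np.array([np.cos(a),np.sin(a)]);n=np.array([u[1],-u[0]])
g=PV+.12*u-.035*n;print(g,togo(s,[*g,.109]))
# arc step of 2 deg in tool axes (tool x=n, tool y = n rotated -90)
r=.12*u-.0175*n;d=Ro.from_euler('z',-2,degrees=True).as_matrix()[:2,:2]@r-r
print("arc",d@n/.06,d@np.array([n[1],-n[0]])/.06)
E
```

```text
0.1 [ 0.2616626  -0.59443303  0.19690355] 0.9969602568273098 [-0.74982155  0.86455314 -0.43078003]
[ 0.57583882 -0.01563826] (array([ 8.68 , -6.716,  1.475]), np.float64(23.76), array([-8.0e-04,  1.5e-03, -1.0e+00]))
arc 0.06997666885776571 -0.008960673909754243
```

The rows were refused, so nothing has moved. I suspect every row needs all the keys, so I'll test that with a single row.

Emit:
send_rows --steps '[{"tx": 0.36, "ty": -0.28, "tz": 0.0, "turn": 0.0, "grip": 0.0}]'

```text
time: 0.22
position: [0.2727, -0.5719, 0.1968]
tool_rot: [-3.075, -0.641, 0.003]
ft_force: [1.3, 0.6, -0.9]
grip_width: 0.953
grip_force: 0.0
```

Emit:
send_rows --steps '[{"tx": 0.36, "ty": -0.28, "tz": 0, "turn": 0, "grip": 0}, {"tx": 0.36, "ty": -0.28, "tz": 0, "turn": 0, "grip": 0}, {"tx": 0.36, "ty": -0.28, "tz": 0, "turn": 0, "grip": 0}, {"tx": 0.36, "ty": -0.28, "tz": 0, "turn": 0, "grip": 0}, {"tx": 0.36, "ty": -0.28, "tz": 0, "turn": 0, "grip": 0}, {"tx": 0.36, "ty": -0.28, "tz": 0, "turn": 0, "grip": 0}, {"tx": 0.36, "ty": -0.28, "tz": 0, "turn": 0, "grip": 0}, {"tx": 0.36, "ty": -0.28, "tz": 0, "turn": 0, "grip": 0}, {"tx": 0.36, "ty": -0.28, "tz": 0, "turn": 0, "grip": 0}, {"tx": 0.36, "ty": -0.28, "tz": 0, "turn": 0, "grip": 0}, {"tx": 0.36, "ty": -0.28, "tz": 0, "turn": 0, "grip": 0}, {"tx": 0.36, "ty": -0.28, "tz": 0, "turn": 0, "grip": 0}]'

```text
time: 1.72
position: [0.431, -0.2809, 0.1974]
tool_rot: [-3.074, -0.647, 0.001]
ft_force: [0.9, 0.2, 0.3]
grip_width: 0.006
grip_force: 0.0
```

Emit:
send_rows --steps '[{"tx": 0.36, "ty": -0.28, "tz": 0, "turn": 0, "grip": 0}, {"tx": 0.36, "ty": -0.28, "tz": 0, "turn": 0, "grip": 0}, {"tx": 0.36, "ty": -0.28, "tz": 0, "turn": 0, "grip": 0}, {"tx": 0.36, "ty": -0.28, "tz": 0, "turn": 0, "grip": 0}, {"tx": 0.36, "ty": -0.28, "tz": 0, "turn": 0, "grip": 0}, {"tx": 0.36, "ty": -0.28, "tz": 0, "turn": 0, "grip": 0}, {"tx": 0.36, "ty": -0.28, "tz": 0, "turn": 0, "grip": 0}, {"tx": 0.36, "ty": -0.28, "tz": 0, "turn": 0, "grip": 0}, {"tx": 0.36, "ty": -0.28, "tz": 0, "turn": 0, "grip": 0}, {"tx": 0.36, "ty": -0.28, "tz": 0, "turn": 0, "grip": 0}, {"tx": 0.36, "ty": -0.28, "tz": 0, "turn": 0, "grip": 0}]'

```text
time: 3.1
position: [0.5739, -0.0163, 0.1973]
tool_rot: [-3.074, -0.647, 0.001]
ft_force: [0.1, -0.0, 1.3]
grip_width: 0.005
grip_force: 0.0
```

Emit:
send_rows --steps '[{"tx": 0, "ty": 0, "tz": 0, "turn": -0.84, "grip": 0}, {"tx": 0, "ty": 0, "tz": 0, "turn": -0.84, "grip": 0}, {"tx": 0, "ty": 0, "tz": 0, "turn": -0.84, "grip": 0}, {"tx": 0, "ty": 0, "tz": 0, "turn": -0.84, "grip": 0}, {"tx": 0, "ty": 0, "tz": 0, "turn": -0.84, "grip": 0}, {"tx": 0, "ty": 0, "tz": 0, "turn": -0.84, "grip": 0}, {"tx": 0, "ty": 0, "tz": 0, "turn": 0, "grip": 0}, {"tx": 0, "ty": 0, "tz": 0, "turn": 0, "grip": 0}]'

```text
time: 4.1
position: [0.5737, -0.017, 0.1976]
tool_rot: [-2.664, -1.664, 0.001]
ft_force: [0.8, -0.0, 0.7]
grip_width: 0.002
grip_force: 0.0
```

```bash
python3 - <<'E'
from h import *
from bench import ctrl
s=ctrl.get_state();print(s["time"],s["position"],s["grip_width"],s["ft_force"])
a=np.radians(153.9);u=np.array([np.cos(a),np.sin(a)]);n=np.array([u[1],-u[0]])
g=PV+.12*u-.035*n;print(g,togo(s,[*g,.109]))
E
```

```text
4.1 [ 0.57371249 -0.01701965  0.19759931] 0.002318064649170236 [ 0.8364418  -0.03364317  0.65242215]
[ 0.57583882 -0.01563826] (array([0.037, 0.022, 1.477]), np.float64(63.97), array([-4.e-04, -0.e+00, -1.e+00]))
```

Emit:
send_rows --steps '[{"tx": 0, "ty": 0, "tz": 0.25, "turn": 0, "grip": 0}, {"tx": 0, "ty": 0, "tz": 0.25, "turn": 0, "grip": 0}, {"tx": 0, "ty": 0, "tz": 0.25, "turn": 0, "grip": 0}, {"tx": 0, "ty": 0, "tz": 0.25, "turn": 0, "grip": 0}, {"tx": 0, "ty": 0, "tz": 0.25, "turn": 0, "grip": 0}, {"tx": 0, "ty": 0, "tz": 0.22, "turn": 0, "grip": 0}, {"tx": 0.08, "ty": 0.02, "tz": 0, "turn": 0, "grip": 0}, {"tx": 0.08, "ty": 0, "tz": 0, "turn": 0, "grip": 0}, {"tx": 0.08, "ty": 0, "tz": 0, "turn": 0, "grip": 0}, {"tx": 0.06, "ty": 0, "tz": 0, "turn": 0, "grip": 0}]'

```text
time: 5.35
position: [0.5834, -0.0007, 0.1102]
tool_rot: [2.662, 1.667, 0.001]
ft_force: [0.1, 0.4, 0.4]
grip_width: 0.008
grip_force: 0.0
```

Emit:
send_rows --steps '[{"tx": 0.07, "ty": -0.009, "tz": 0, "turn": 0.25, "grip": 0}, {"tx": 0.07, "ty": -0.009, "tz": 0, "turn": 0.25, "grip": 0}, {"tx": 0.07, "ty": -0.009, "tz": 0, "turn": 0.25, "grip": 0}, {"tx": 0.07, "ty": -0.009, "tz": 0, "turn": 0.25, "grip": 0}, {"tx": 0.07, "ty": -0.009, "tz": 0, "turn": 0.25, "grip": 0}, {"tx": 0.07, "ty": -0.009, "tz": 0, "turn": 0.25, "grip": 0}, {"tx": 0.07, "ty": -0.009, "tz": 0, "turn": 0.25, "grip": 0}, {"tx": 0.07, "ty": -0.009, "tz": 0, "turn": 0.25, "grip": 0}, {"tx": 0.07, "ty": -0.009, "tz": 0, "turn": 0.25, "grip": 0}, {"tx": 0, "ty": 0, "tz": 0, "turn": 0, "grip": 0}]'

```text
time: 6.6
position: [0.6, 0.0332, 0.1099]
tool_rot: [2.89, 1.231, 0.001]
ft_force: [0.3, 0.2, -0.2]
grip_width: 0.01
grip_force: 0.0
```

```bash
python3 - <<'E'
from h import *
from bench import ctrl
s=ctrl.get_state()
t=ctrl.get_image("top");cv2.imwrite("pics/t1.png",t["pixels"][:,:,::-1])
sc=ctrl.get_image("scene");cv2.imwrite("pics/s1.png",sc["pixels"][:,:,::-1])
a=np.radians(130.3);u=np.array([np.cos(a),np.sin(a)]);n=np.array([u[1],-u[0]])
print(s["time"],s["position"],s["ft_force"],togo(s,[*(PV+.12*u-.0175*n),.109]))
cv2.imwrite("pics/c1.png",cv2.resize(cv2.hconcat([t["pixels"][120:270,190:340,::-1],sc["pixels"][130:280,230:380,::-1]]),(800,400),interpolation=2))
E
```

```text
6.6 [0.60003822 0.03317381 0.10986778] [ 0.27618127  0.16974354 -0.17668409] (array([ 0.213, -0.02 ,  0.015]), np.float64(46.15), array([ 4.e-04,  1.e-04, -1.e+00]))
```

View pics/c1.png

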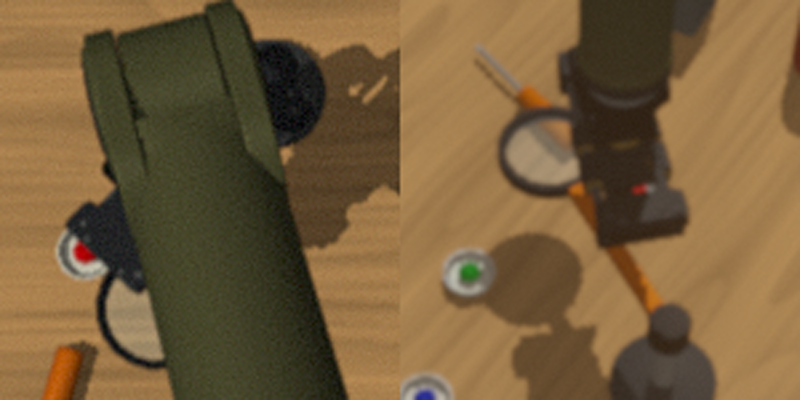

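The lens has not moved. It is still at (249,235) in the top view and the wrist force is about 0, although the TCP has passed the bar's line. I'll look closer with the wrist camera and the scene crop.

```bash
python3 - <<'E'
from h import *
from bench import ctrl
sc=ctrl.get_image("scene");w=ctrl.get_image("wrist")
print(np.round(w["T_tool_cam"],3).tolist(),np.round(w["K"],0).tolist())
def px(d,p):
    T=np.linalg.inv(d["cam_to_world"]);q=d["K"]@(T[:3,:3]@p+T[:3,3]);return (q[:2]/q[2]).round(1)
p=ctrl.get_state()["position"]
print("tcp px",px(sc,p),"tip px",px(sc,p-[0,0,.014]))
print(orange_line(sc,(290,198,330,248))[0])
a=cv2.resize(sc["pixels"][130:250,250:370],(400,400),interpolation=2);b=cv2.resize(w["pixels"],(400,400))
cv2.imwrite("pics/c2.png",cv2.hconcat([a,b])[:,:,::-1])
E
```

```text
[[-0.0, -0.968, -0.25, 0.068], [1.0, -0.0, -0.001, -0.0], [0.001, -0.25, 0.968, -0.187], [0.0, 0.0, 0.0, 1.0]] [[366.0, 0.0, 275.0], [0.0, 366.0, 215.0], [0.0, 0.0, 1.0]]
tcp px [311.4 213.1] tip px [311.3 216.3]
[ 8.968191e-01 -4.423974e-01  6.263823e-01  6.301554e-04]
```

View pics/c2.png

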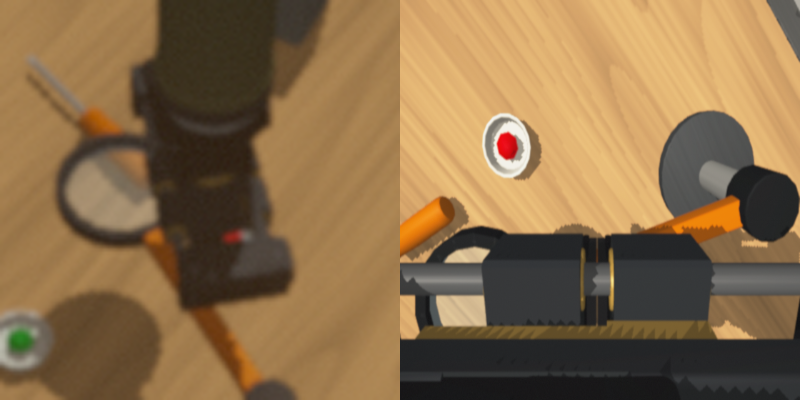

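```bash
python3 - <<'E'
from h import *
from bench import ctrl
w=ctrl.get_image("wrist")["pixels"]
c=w[200:380,110:440]
g=np.clip(c.astype(float)*1.8,0,255).astype(np.uint8)
cv2.imwrite("pics/c3.png",cv2.resize(g,(792,432),interpolation=2)[:,:,::-1])
E
```

```text
(no output)
```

View pics/c3.png

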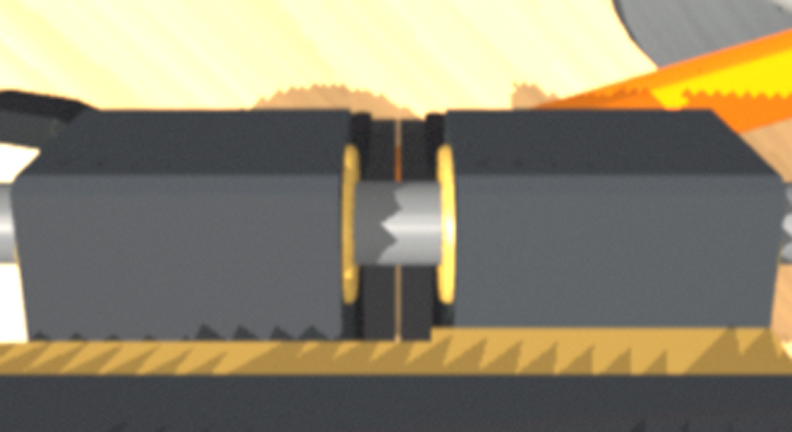

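The crop shows the closed fingers at crop (398,120–340), with orange bar visible through the slit between them. The fingertips therefore seem to have passed just above the bar: the tips sit higher than I assumed, or the reported height is off. I'll go up, back over, and come down lower on the push side, then push while checking the force.

Emit:
send_rows --steps '[{"tx": 0, "ty": 0, "tz": -0.3, "turn": 0, "grip": 0}, {"tx": 0, "ty": 0, "tz": -0.3, "turn": 0, "grip": 0}, {"tx": -0.07, "ty": 0.009, "tz": 0, "turn": -0.75, "grip": 0}, {"tx": -0.2, "ty": 0, "tz": 0, "turn": -0.75, "grip": 0}, {"tx": -0.2, "ty": 0, "tz": 0, "turn": -0.75, "grip": 0}, {"tx": -0.3, "ty": 0, "tz": 0, "turn": 0, "grip": 0}, {"tx": 0, "ty": 0, "tz": 0, "turn": 0, "grip": 0}]'

```text
time: 7.72
position: [0.5757, -0.009, 0.1464]
tool_rot: [2.666, 1.659, -0.0]
ft_force: [0.5, 0.1, -0.3]
grip_width: 0.004
grip_force: 0.0
```

```bash
python3 - <<'E'
from h import *
from bench import ctrl
s=ctrl.get_state();print(s["time"],s["position"],s["ft_force"])
a=np.radians(153.9);u=np.array([np.cos(a),np.sin(a)]);n=np.array([u[1],-u[0]])
print(togo(s,[*(PV+.12*u-.035*n),.085]))
t=ctrl.get_image("top"); sc=ctrl.get_image("scene")
print(orange_line(sc,(290,198,330,248))[0])
E
```

```text
7.725 [ 0.57571099 -0.00898113  0.14642554] [ 0.50924992  0.10982636 -0.30348514]
(array([-0.098,  0.049,  1.024]), np.float64(63.8), array([ 9.0e-04, -1.5e-03, -1.0e+00]))
[ 0.89452237 -0.44702324  0.6394256  -0.00803131]
```

Emit:
send_rows --steps '[{"tx": -0.12, "ty": 0.05, "tz": 0, "turn": 0, "grip": 0}, {"tx": 0, "ty": 0, "tz": 0.25, "turn": 0, "grip": 0}, {"tx": 0, "ty": 0, "tz": 0.25, "turn": 0, "grip": 0}, {"tx": 0, "ty": 0, "tz": 0.25, "turn": 0, "grip": 0}, {"tx": 0, "ty": 0, "tz": 0.25, "turn": 0, "grip": 0}, {"tx": 0, "ty": 0, "tz": 0, "turn": 0, "grip": 0}]'

```text
time: 8.57
position: [0.574, -0.0143, 0.0838]
tool_rot: [-2.661, -1.666, 0.004]
ft_force: [-0.3, -0.2, 0.6]
grip_width: 0.006
grip_force: 0.0
```

Emit:
send_rows --steps '[{"tx": 0.08, "ty": 0, "tz": 0, "turn": 0, "grip": 0}, {"tx": 0.08, "ty": 0, "tz": 0, "turn": 0, "grip": 0}, {"tx": 0.08, "ty": 0, "tz": 0, "turn": 0, "grip": 0}, {"tx": 0.06, "ty": 0, "tz": 0, "turn": 0, "grip": 0}]'

```text
time: 9.07
position: [0.5835, 0.0023, 0.086]
tool_rot: [2.662, 1.667, 0.001]
ft_force: [-1.7, -2.3, 0.0]
grip_width: 0.006
grip_force: 1.6
```

Emit:
send_rows --steps '[{"tx": 0.07, "ty": -0.009, "tz": 0, "turn": 0.25, "grip": 0}, {"tx": 0.07, "ty": -0.009, "tz": 0, "turn": 0.25, "grip": 0}]'

```text
time: 9.32
position: [0.5858, 0.0093, 0.0858]
tool_rot: [2.72, 1.57, -0.002]
ft_force: [-1.0, -1.4, 1.9]
grip_width: 0.002
grip_force: 0.7
```

Contact now: about 2 N against the push. I'll continue along the arc.

Emit:
send_rows --steps '[{"tx": 0.07, "ty": -0.009, "tz": 0, "turn": 0.25, "grip": 0}, {"tx": 0.07, "ty": -0.009, "tz": 0, "turn": 0.25, "grip": 0}, {"tx": 0.07, "ty": -0.009, "tz": 0, "turn": 0.25, "grip": 0}, {"tx": 0.07, "ty": -0.009, "tz": 0, "turn": 0.25, "grip": 0}, {"tx": 0.07, "ty": -0.009, "tz": 0, "turn": 0.25, "grip": 0}, {"tx": 0.07, "ty": -0.009, "tz": 0, "turn": 0.25, "grip": 0}, {"tx": 0.07, "ty": -0.009, "tz": 0, "turn": 0.25, "grip": 0}, {"tx": 0, "ty": 0, "tz": 0, "turn": 0, "grip": 0}]'

```text
time: 10.32
position: [0.6002, 0.0361, 0.0857]
tool_rot: [2.89, 1.231, 0.0]
ft_force: [0.1, -0.2, 0.7]
grip_width: 0.005
grip_force: 0.0
```

```bash
python3 - <<'E'
from h import *
from bench import ctrl
s=ctrl.get_state()
a=np.radians(130.3);u=np.array([np.cos(a),np.sin(a)]);n=np.array([u[1],-u[0]])
print(s["time"],s["position"],s["ft_force"],togo(s,[*(PV+.12*u-.0165*n),.085]))
t=ctrl.get_image("top");sc=ctrl.get_image("scene")
np.savez("t2.npz",**t);np.savez("s2.npz",**sc)
cv2.imwrite("pics/c4.png",cv2.resize(cv2.hconcat([t["pixels"][120:270,190:340,::-1],sc["pixels"][130:280,250:400,::-1]]),(800,400),interpolation=2))
E
```

```text
10.325 [0.60023275 0.03608802 0.0856576 ] [ 0.06444727 -0.22316109  0.6840335 ] (array([0.192, 0.013, 0.011]), np.float64(46.14), array([ 1.e-04, -0.e+00, -1.e+00]))
```

View pics/c4.png

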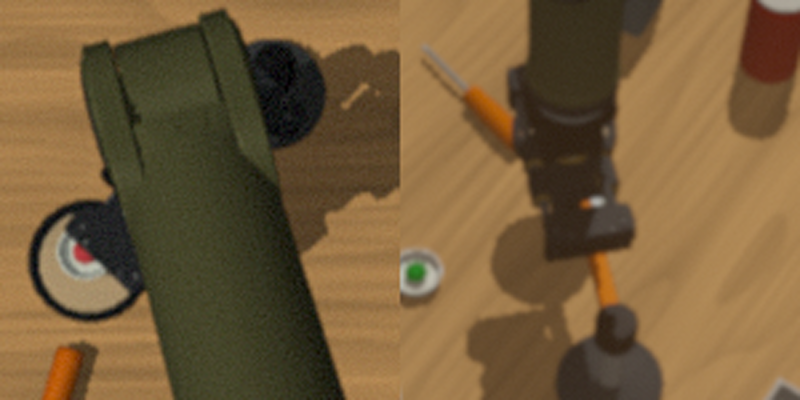

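The lens ring is now centred near top-view (223.5,217.7), a bar angle of about 136°, flush with the finger. It needs about 6° more.

Emit:
send_rows --steps '[{"tx": 0.065, "ty": -0.009, "tz": 0, "turn": 0.25, "grip": 0}, {"tx": 0.065, "ty": -0.009, "tz": 0, "turn": 0.25, "grip": 0}, {"tx": 0.065, "ty": -0.009, "tz": 0, "turn": 0.24, "grip": 0}, {"tx": 0, "ty": 0, "tz": 0, "turn": 0, "grip": 0}, {"tx": -0.15, "ty": 0, "tz": 0, "turn": 0, "grip": 0}, {"tx": -0.3, "ty": 0, "tz": 0, "turn": 0, "grip": 0}, {"tx": -0.3, "ty": 0, "tz": -0.3, "turn": 0, "grip": 0}, {"tx": 0, "ty": 0, "tz": -0.9, "turn": 0, "grip": 0}, {"tx": -0.6, "ty": 0.6, "tz": -0.2, "turn": 0, "grip": 0}, {"tx": -0.6, "ty": 0.6, "tz": 0, "turn": 0, "grip": 0}, {"tx": -0.6, "ty": 0.6, "tz": 0, "turn": 0, "grip": 0}, {"tx": 0, "ty": 0, "tz": 0, "turn": 0, "grip": 0}]'

```text
time: 11.92
position: [0.5577, -0.1435, 0.1693]
tool_rot: [2.954, 1.063, -0.004]
ft_force: [0.5, 0.3, 0.4]
grip_width: 0.008
grip_force: 0.0
```

```bash
python3 - <<'E'
from h import *
from bench import ctrl
s=ctrl.get_state();print(s["time"],s["position"],s["ft_force"])
t=ctrl.get_image("top");sc=ctrl.get_image("scene")
np.savez("t3.npz",**t);np.savez("s3.npz",**sc)
for n,d in(("t",t),("s",sc)):
    for c,st in blobs(d,(0,150,80),(4,255,255),12)+blobs(d,(23,150,110),(35,255,255)): print(n,c,st,ray(d,c,.012).round(4),ray(d,c,.112).round(4))
cv2.imwrite("pics/c5.png",cv2.resize(cv2.hconcat([t["pixels"][120:270,190:340,::-1],sc["pixels"][130:280,250:400,::-1]]),(800,400),interpolation=2))
E
```

```text
11.925 [ 0.55769483 -0.14351146  0.16931649] [0.50904372 0.26291779 0.38298105]
t [292.6  78.6] [271, 74, 43, 10, 99] [ 0.8881 -0.043   0.012 ] [ 0.8527 -0.0388  0.112 ]
t [222.5 214. ] [220, 211, 6, 7, 21] [0.5585 0.1273 0.012 ] [0.5493 0.118  0.112 ]
t [105.  258.9] [100, 254, 11, 11, 94] [0.4546 0.4041 0.012 ] [0.4536 0.3727 0.112 ]
s [316.8 201.6] [316, 199, 3, 6, 12] [0.5557 0.1278 0.012 ] [0.5921 0.0672 0.112 ]
s [393.7 316.8] [387, 299, 14, 36, 44] [ 0.8884 -0.0431  0.012 ] [ 0.8969 -0.0893  0.112 ]
s [336.4 106.3] [333, 103, 8, 7, 45] [0.4047 0.4605 0.012 ] [0.4538 0.3719 0.112 ]
s [  6.4 366.8] [0, 362, 15, 12, 20] [ 0.241  -0.6496  0.012 ] [ 0.3039 -0.6448  0.112 ]
```

View pics/c5.png

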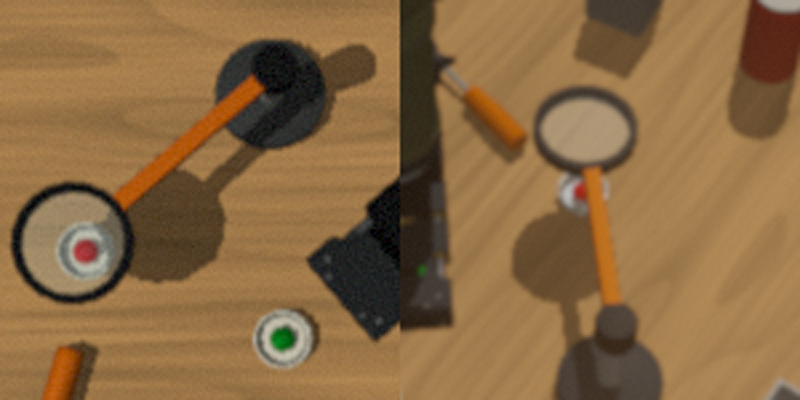

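The arm is turned and the ring is centred near top-view (217.2,210.8). The dish has not moved (222,214). I'll check the angle numerically and work out the move to the button.

```bash
python3 - <<'E'
from h import *
from bench import ctrl
t=np.load("t3.npz");sc=np.load("s3.npz")
m=cv2.inRange(cv2.cvtColor(t["pixels"],cv2.COLOR_RGB2HSV),(0,0,0),(180,255,45))
n,l,st,c=cv2.connectedComponentsWithStats(m)
for i in range(1,n):
    if 205<c[i][0]<230 and 200<c[i][1]<225 and st[i,4]>100:
        ys,xs=np.nonzero(l==i);(cx,cy),r=cv2.minEnclosingCircle(np.c_[xs,ys].astype(np.float32));print("ring",cx,cy,r,st[i])
        for q in((cx,cy),(217.2,210.75)):
            p=ray(t,q,.117);print(p,np.linalg.norm(p[:2]-PV),np.degrees(np.arctan2(p[1]-PV[1],p[0]-PV[0])),"off red mm",(p[:2]-[.5584,.1291])*1000)
for d,b in((t,(230,150,295,205)),(sc,(315,185,340,250))):
    k,_=orange_line(d,b);print("line ang",np.degrees(np.arctan2(k[1],k[0])))
s=ctrl.get_state();print(togo(s,[.454,.373,.16]))
E
```

```text
ring 217.0 211.0 22.561126708984375 [195 189  45  44 300]
[0.55548202 0.12947641 0.117     ] 0.21979947185931906 130.7643619828776 off red mm [-2.91798298  0.37641392]
[0.55602504 0.12904218 0.117     ] 0.21911605117605337 130.73095658665068 off red mm [-2.37495974 -0.05782232]
line ang -49.360924
line ang -48.90152
(array([ 4.129, -7.635,  0.162]), np.float64(40.04), array([-4.e-04,  2.e-04, -1.e+00]))
```

The lens is about 2.5 mm from the dish centre and under 0.5° off, which is well inside the margin, so I'll leave it. Next I go to the button at (0.454,0.373,0.112), passing high over the magnifier.

Emit:
send_rows --steps '[{"tx": 0, "ty": 0, "tz": -0.5, "turn": 0, "grip": 0}, {"tx": 0.37, "ty": -0.69, "tz": 0, "turn": 0, "grip": 0}, {"tx": 0.37, "ty": -0.69, "tz": 0, "turn": 0, "grip": 0}, {"tx": 0.37, "ty": -0.69, "tz": 0, "turn": 0, "grip": 0}, {"tx": 0.37, "ty": -0.69, "tz": 0, "turn": 0, "grip": 0}, {"tx": 0.37, "ty": -0.69, "tz": 0, "turn": 0, "grip": 0}, {"tx": 0.37, "ty": -0.69, "tz": 0, "turn": 0, "grip": 0}, {"tx": 0.37, "ty": -0.69, "tz": 0, "turn": 0, "grip": 0}, {"tx": 0.37, "ty": -0.69, "tz": 0, "turn": 0, "grip": 0}, {"tx": 0.37, "ty": -0.69, "tz": 0, "turn": 0, "grip": 0}, {"tx": 0.37, "ty": -0.69, "tz": 0, "turn": 0, "grip": 0}, {"tx": 0.37, "ty": -0.69, "tz": 0, "turn": 0, "grip": 0}]'

```text
time: 13.52
position: [0.451, 0.3718, 0.1998]
tool_rot: [2.949, 1.083, 0.001]
ft_force: [0.6, 0.4, -1.0]
grip_width: 0.006
grip_force: 0.0
```

Emit:
send_rows --steps '[{"tx": 0.06, "ty": -0.05, "tz": 0.2, "turn": 0, "grip": 0}, {"tx": 0, "ty": 0, "tz": 0, "turn": 0, "grip": 0}]'

```text
time: 13.78
position: [0.4523, 0.3737, 0.1863]
tool_rot: [2.948, 1.082, -0.004]
ft_force: [0.1, 0.2, 0.1]
grip_width: 0.001
grip_force: 0.0
```

```bash
python3 - <<'E'
from h import *
from bench import ctrl
s=ctrl.get_state();print(s["time"],s["position"],s["ft_force"],togo(s,[.454,.373,.126]))
E
```

```text
13.775 [0.45231529 0.37372829 0.18633266] [0.11036609 0.19741985 0.14633455] (array([0.016, 0.027, 1.006]), np.float64(40.31), array([-0.002, -0.002, -1.   ]))
```

Emit:
send_rows --steps '[{"tx": 0.02, "ty": 0.02, "tz": 0.2, "turn": 0, "grip": 0}, {"tx": 0, "ty": 0, "tz": 0.2, "turn": 0, "grip": 0}, {"tx": 0, "ty": 0, "tz": 0.2, "turn": 0, "grip": 0}, {"tx": 0, "ty": 0, "tz": 0.2, "turn": 0, "grip": 0}, {"tx": 0, "ty": 0, "tz": 0.15, "turn": 0, "grip": 0}, {"tx": 0, "ty": 0, "tz": 0, "turn": 0, "grip": 0}]'

```text
time: 14.52
position: [0.4551, 0.3734, 0.1297]
tool_rot: [2.95, 1.079, -0.002]
ft_force: [-0.9, 0.3, 0.8]
grip_width: 0.004
grip_force: 0.0
```

Emit:
send_rows --steps '[{"tx": 0, "ty": 0, "tz": 0.06, "turn": 0, "grip": 0}, {"tx": 0, "ty": 0, "tz": 0.05, "turn": 0, "grip": 0}, {"tx": 0, "ty": 0, "tz": 0, "turn": 0, "grip": 0}]'

```text
time: 14.9
position: [0.4555, 0.3738, 0.1239]
tool_rot: [2.95, 1.079, -0.0]
ft_force: [-0.6, -0.6, 0.1]
grip_width: 0.008
grip_force: 0.0
```

Emit:
send_rows --steps '[{"tx": 0, "ty": 0, "tz": 0.05, "turn": 0, "grip": 0}, {"tx": 0, "ty": 0, "tz": 0.05, "turn": 0, "grip": 0}, {"tx": 0, "ty": 0, "tz": 0, "turn": 0, "grip": 0}]'

```text
time: 15.28
position: [0.4553, 0.3736, 0.1177]
tool_rot: [2.95, 1.079, -0.001]
ft_force: [-0.6, -0.0, -0.1]
grip_width: 0.004
grip_force: 0.0
```

Emit:
send_rows --steps '[{"tx": 0, "ty": 0, "tz": 0.05, "turn": 0, "grip": 0}, {"tx": 0, "ty": 0, "tz": 0, "turn": 0, "grip": 0}]'

```text
time: 15.52
position: [0.4554, 0.3737, 0.1147]
tool_rot: [2.95, 1.079, -0.001]
ft_force: [-0.1, 0.2, 0.1]
grip_width: 0.004
grip_force: 0.0
```

Emit:
send_rows --steps '[{"tx": 0, "ty": 0, "tz": 0.05, "turn": 0, "grip": 0}, {"tx": 0, "ty": 0, "tz": 0, "turn": 0, "grip": 0}]'

```text
time: 15.78
position: [0.4554, 0.3736, 0.1117]
tool_rot: [2.95, 1.079, -0.001]
ft_force: [0.1, 0.0, 0.7]
grip_width: 0.004
grip_force: 0.0
```

The offset matches the bar pass: the tip is at least 7 mm higher than stated. I'll keep going down in small guarded steps.

Emit:
send_rows --steps '[{"tx": 0, "ty": 0, "tz": 0.05, "turn": 0, "grip": 0}, {"tx": 0, "ty": 0, "tz": 0.05, "turn": 0, "grip": 0}, {"tx": 0, "ty": 0, "tz": 0, "turn": 0, "grip": 0}]'

```text
time: 16.15
position: [0.4553, 0.3736, 0.1056]
tool_rot: [2.95, 1.079, -0.001]
ft_force: [0.2, -0.5, -0.3]
grip_width: 0.002
grip_force: 0.0
```

Emit:
send_rows --steps '[{"tx": 0, "ty": 0, "tz": 0.04, "turn": 0, "grip": 0}, {"tx": 0, "ty": 0, "tz": 0, "turn": 0, "grip": 0}]'

```text
time: 16.4
position: [0.4554, 0.3737, 0.1034]
tool_rot: [2.95, 1.079, -0.001]
ft_force: [0.4, -0.1, 1.6]
grip_width: 0.009
grip_force: 0.0
```

Emit:
send_rows --steps '[{"tx": 0, "ty": 0, "tz": 0.04, "turn": 0, "grip": 0}, {"tx": 0, "ty": 0, "tz": 0, "turn": 0, "grip": 0}]'

```text
time: 16.65
position: [0.4554, 0.3737, 0.101]
tool_rot: [2.95, 1.079, -0.001]
ft_force: [0.0, 0.6, -1.5]
grip_width: 0.004
grip_force: 0.0
```

Emit:
send_rows --steps '[{"tx": 0, "ty": 0, "tz": 0.04, "turn": 0, "grip": 0}, {"tx": 0, "ty": 0, "tz": 0, "turn": 0, "grip": 0}]'

```text
time: 16.9
position: [0.4554, 0.3737, 0.0986]
tool_rot: [2.95, 1.079, -0.001]
ft_force: [0.1, 0.1, 0.5]
grip_width: 0.01
grip_force: 0.0
```

Emit:
send_rows --steps '[{"tx": 0, "ty": 0, "tz": 0.04, "turn": 0, "grip": 0}, {"tx": 0, "ty": 0, "tz": 0, "turn": 0, "grip": 0}]'

```text
time: 17.15
position: [0.4554, 0.3737, 0.0962]
tool_rot: [2.95, 1.079, -0.001]
ft_force: [0.3, 0.2, 0.4]
grip_width: 0.006
grip_force: 0.0
```

```bash
python3 - <<'E'
from h import *
from bench import ctrl
s=ctrl.get_state();print(s["ft_force"],s["position"])
w=ctrl.get_image("wrist")["pixels"];sc=ctrl.get_image("scene")["pixels"][50:170,280:400]
a=cv2.resize(w,(533,400));b=cv2.resize(sc,(260,400)) if 0 else cv2.resize(sc,(266,266),interpolation=2)
b=cv2.copyMakeBorder(b,0,134,0,0,cv2.BORDER_CONSTANT)
g=np.clip(cv2.hconcat([a,b]).astype(float)*1.5,0,255).astype(np.uint8)
cv2.imwrite("pics/c6.png",g[:,:,::-1])
E
```

```text
[0.27679372 0.18052771 0.40390334] [0.45539799 0.37369319 0.09616996]
```

View pics/c6.png

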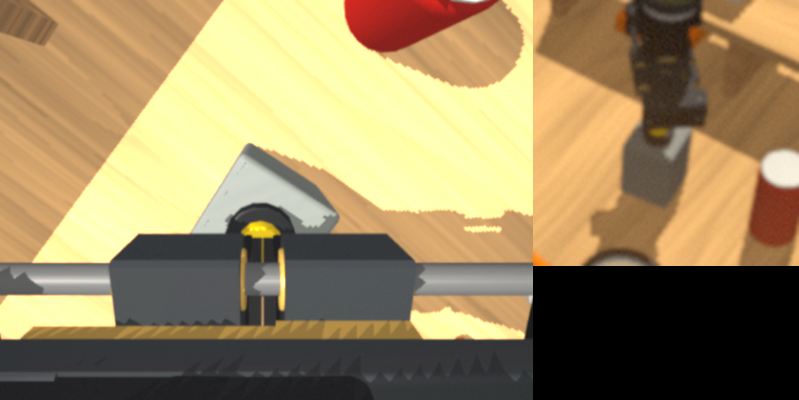

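The wrist view shows the closed fingers centred over the yellow button at (262,228), still slightly above it. I'll keep going down.

Emit:
send_rows --steps '[{"tx": 0, "ty": 0, "tz": 0.04, "turn": 0, "grip": 0}, {"tx": 0, "ty": 0, "tz": 0, "turn": 0, "grip": 0}]'

```text
time: 17.5
position: [0.4554, 0.3736, 0.0938]
tool_rot: [2.95, 1.079, -0.001]
ft_force: [0.3, -0.2, -0.1]
grip_width: 0.006
grip_force: 0.0
```

Emit:
send_rows --steps '[{"tx": 0, "ty": 0, "tz": 0.04, "turn": 0, "grip": 0}, {"tx": 0, "ty": 0, "tz": 0, "turn": 0, "grip": 0}]'

```text
time: 17.75
position: [0.4554, 0.3737, 0.0913]
tool_rot: [2.95, 1.079, -0.001]
ft_force: [0.1, 0.6, -0.6]
grip_width: 0.004
grip_force: 0.0
```

Emit:
send_rows --steps '[{"tx": 0, "ty": 0, "tz": 0.04, "turn": 0, "grip": 0}, {"tx": 0, "ty": 0, "tz": 0, "turn": 0, "grip": 0}]'

```text
time: 18.0
position: [0.4553, 0.3737, 0.0889]
tool_rot: [2.95, 1.079, -0.001]
ft_force: [0.2, -0.5, -0.1]
grip_width: -0.0
grip_force: 0.0
```

Emit:
send_rows --steps '[{"tx": 0, "ty": 0, "tz": 0.04, "turn": 0, "grip": 0}, {"tx": 0, "ty": 0, "tz": 0, "turn": 0, "grip": 0}]'

```text
time: 18.25
position: [0.4557, 0.374, 0.087]
tool_rot: [-2.951, -1.079, -0.001]
ft_force: [-0.7, -0.0, 1.0]
grip_width: 0.007
grip_force: 0.9
```

Emit:
send_rows --steps '[{"tx": 0, "ty": 0, "tz": 0.04, "turn": 0, "grip": 0}, {"tx": 0, "ty": 0, "tz": 0, "turn": 0, "grip": 0}]'

```text
time: 18.5
position: [0.4557, 0.374, 0.0846]
tool_rot: [-2.95, -1.079, -0.001]
ft_force: [0.6, 0.2, 2.7]
grip_width: 0.002
grip_force: 1.6
```

Emit:
send_rows --steps '[{"tx": 0, "ty": 0, "tz": 0.04, "turn": 0, "grip": 0}, {"tx": 0, "ty": 0, "tz": 0, "turn": 0, "grip": 0}]'

```text
time: 18.75
position: [0.4557, 0.374, 0.0822]
tool_rot: [-2.95, -1.079, -0.001]
ft_force: [-0.0, -0.7, 4.1]
grip_width: 0.01
grip_force: 2.3
```

Contact. The force is rising along the spring, so I'll go on to the stop.

Emit:
send_rows --steps '[{"tx": 0, "ty": 0, "tz": 0.03, "turn": 0, "grip": 0}, {"tx": 0, "ty": 0, "tz": 0, "turn": 0, "grip": 0}]'

```text
time: 19.0
position: [0.4557, 0.374, 0.0816]
tool_rot: [2.95, 1.079, 0.001]
ft_force: [-2.6, -2.8, 11.3]
grip_width: 0.008
grip_force: 5.8
```

Emit:
send_rows --steps '[{"tx": 0, "ty": 0, "tz": 0.02, "turn": 0, "grip": 0}, {"tx": 0, "ty": 0, "tz": 0, "turn": 0, "grip": 0}]'

```text
time: 19.25
position: [0.4558, 0.374, 0.0815]
tool_rot: [2.949, 1.078, 0.002]
ft_force: [-4.0, -5.1, 18.5]
grip_width: -0.0
grip_force: 8.9
```

The button is at its hard stop: 18 N, and z no longer changes. Backing away upwards.

Emit:
send_rows --steps '[{"tx": 0, "ty": 0, "tz": -0.15, "turn": 0, "grip": 0}, {"tx": 0, "ty": 0, "tz": -0.3, "turn": 0, "grip": 0}, {"tx": 0, "ty": 0, "tz": -0.5, "turn": 0, "grip": 0}, {"tx": 0, "ty": 0, "tz": -0.7, "turn": 0, "grip": 0}, {"tx": 0, "ty": 0, "tz": -0.5, "turn": 0, "grip": 0}, {"tx": 0, "ty": 0, "tz": 0, "turn": 0, "grip": 0}, {"tx": 0, "ty": 0, "tz": 0, "turn": 0, "grip": 0}]'

```text
time: 20.12
position: [0.4551, 0.3733, 0.2073]
tool_rot: [2.95, 1.079, -0.002]
ft_force: [-0.2, 0.2, -1.4]
grip_width: 0.005
grip_force: 0.0
```

```bash
python3 - <<'E'
from h import *
from bench import ctrl
s=ctrl.get_state();print(s["time"],s["position"],s["ft_force"])
t=ctrl.get_image("top");cv2.imwrite("pics/c7.png",t["pixels"][:,:,::-1])
E
```

```text
20.125 [0.45514412 0.37329957 0.2073017 ] [-0.16744569  0.18018758 -1.35092153]
```

View pics/c7.png

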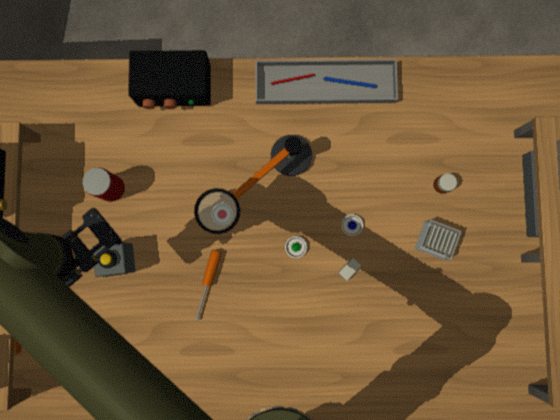

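The picture shows the lens still over the red dish (ring at (217,211), stone at (222,214)). The other things are in their places, and the gripper is clear above the lamp box.

```bash
python3 -c "
from bench import ctrl
print(ctrl.close_job())"
```

```text
the job is handed in; nothing more can be done
None
```

The lens is centred over the red dish to about 2.5 mm, the lamp button was pressed to its stop and released, the gripper is clear, and the job was handed in at about 20 s with nothing else seen to move.

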